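# Hold the brake of an antenna rotator released with its splined key

## Task

Slide the dust cover of the antenna rotator fully open, then take the splined key (the one with the tall flat handle) from the tool rack, turn it until its splines mesh with the cross-shaped socket, and push it fully home against the spring so that the brake is released. Finish while holding: the gripper stays on the key and keeps it pressed home, since I am about to turn the antenna. Leave the other two tools in their places in the rack.

Things in the scene. Friction and masses are not known exactly. Their poses are not given: they have to be found in the camera images.
- rotator: antenna rotator, grey and aluminium box fixed to the desk, 110 (x) by 250 (y) by 60 high; origin: centre of its underside. On top: drive socket at y = -85 under the black dust cover; at y = +88 a turntable (66 across, 12 high) with a square patch antenna; two rails along y at x = -41.5 and +41.5, 8 wide, 10 high. It may stand left or right of the rack
- cover (a joint): how far the dust cover has slid along the rotator's +y axis, in m: 0 is closed (over the socket), 0.075 is fully open; it starts at 0 to 0.010, slides with about 1.5 N of friction and stays where it is left. The cover is a flat black plate 72 (x) by 70 (y) by 4 thick, its underside 62 above the desk, its upper face 66
- cover_handle (a point): middle of the top edge of the bar handle on the dust cover: an upright black bar 44 long (along the rotator's x), 10 thick (along y), standing 28 above the plate, its top 94 above the desk; it moves with the cover; axes parallel to the rotator's
- hub_top (a point): centre of the socket mouth, on the top face of the round steel hub (54 across), 58 above the desk; z up, x and y along the two slots of its cross, turning with the hub. Slots 26.4 long, 8.4 wide (1.2 clearance each side of the key), alike at every quarter turn. The brake pin's top is 22 below this point. Hidden while the cover is closed
- hub (a joint): angle of the hub in the rotator, rad, counter-clockwise from above, 0 with its slots along the rotator's x and y; starts between -0.75 and 0.75; a gearbox holds it (0.25 N m of friction); range -1 to 1
- brake_pin (a joint): how far the spring-loaded brake pin in the socket is pushed down, in m: 0 is up (brake on), 0.0045 with the key fully home (brake released). The spring pushes back with about 4 N at first and 9 N with the key home; that is more than the key weighs, so a key let go is pushed up again
- key: splined key, loose, upright, 0.08 to 0.17 kg, hanging by its collar in one of the three wells; origin: centre of the collar's underside (lands on the hub when home), z up. Steel collar 36 across, 8 thick; neck 14 across; from 22 to 60 above the origin a black flat upright handle 30 wide (x), 12 thick (y), the only tall one in the rack. Below: see its tip
- key_tip (a point): point of the key's pilot, 26.5 below the key's origin on its axis; same axes as the key. From the origin down: a cross of four steel splines 24 from tip to tip along the key's x and y, each 6 wide and 17 long, then a 3 long step (21 by 4), then the conical pilot. The splines look the same at every quarter turn
- rack: white tool rack fixed to the desk, 210 (x) by 60 (y), origin at the centre of its underside; its 8 thick top plate is 55 above the desk with three round wells 28 across at x = -65, 0 and +65; the three tools stand in them in any order
- round_tool: another tool in the rack, to be left there: round black knob only 20 high above the plate, round steel shank; origin on the plate, on its axis
- square_tool: another tool in the rack, to be left there: square black head only 20 high above the plate, square steel shank; origin on the plate, on its axis
Things that resemble listed ones, but are neither listed nor needed, are in the scene too. What is shaped like the key but pink is not meant.

How it is judged:
On the way, in this order (a step that is already met when the one before it is completed fails the run):
1. the dust cover is slid fully open (0.067 m or more) (value of joint cover above 0.067 m), for 0.2 s.
2. the key is lifted clear of the rack (z of key in the frame of rack above 0.085 m), for 0.1 s.
3. the key's splines have meshed and it is seated in the socket (z of key in the frame of hub_top below 0.006 m and horizontal distance between key and hub_top below 0.004 m), for 0.1 s.
At the end, for the whole second after the job is handed in: Cover open (over 0.065 m); key upright (0.06 rad), meshed, within 3 mm of the socket axis, collar within 1.5 mm of the hub; brake pin held down over 3 mm; gripper on the key (over 1 N), key still; the other two tools within 20 mm of where they were (value of joint cover above 0.065 m and z of key in the frame of hub_top below 0.0015 m and horizontal distance between key and hub_top below 0.003 m and angle between key's own z axis and vertical below 0.06 rad and (angle between the x axis of key and the x axis of hub_top, either way round below 0.25 rad or angle between the x axis of key and the y axis of hub_top, either way round below 0.25 rad) and value of joint brake_pin above 0.003 m and contact force between the fingers and key above 1 N and linear speed of key below 0.02 m/s and distance of each of round_tool, square_tool from where it was at the start of the episode below 0.02 m); the arm keeps its last pose, push and grip.
It fails at once if one of the other two rack tools is moved by more than 20 mm (not (distance of each of round_tool, square_tool from where it was at the start of the episode below 0.02 m)).
It also fails if it takes over 56 s, if anything falls off the work surface, if the arm or the gripper's body presses on something with over 40 N, if the wrist force passes 120 N, or if a joint passes its speed limit or range.

## Robot

A 7-joint arm with a two-finger parallel gripper is mounted at the origin on the work surface. World frame = base frame: x ahead of the robot, y to its left, z up, the work surface at z = 0. Lengths are in m, angles in rad, forces in N, time in s.
With the tool pointing down it reaches from about 0.425 to 0.875 m from the base axis. Payload 4.7 kg.
Tool frame: the origin (TCP) lies midway between the tips of the shut fingers; the grasp point (between the pads) lies ctrl.grasp_offset behind it (ctrl.grasp_offset is the distance from the TCP to the grasp point, in m); z points along the fingers, y is the line along which they close (so a half turn about z gives the same grasp; the last joint's range is limited). The gripper opens to 87 mm and grips with 3 to 60 N. Pads are 19 mm wide; open, the fingers measure 117 mm over their backs; the gripper's body (75 mm by 190 mm) begins 51 mm behind the grasp point.
Start: joints at [1.265, 0.321, -0.07, 1.45, 0.023, 1.371, -0.057], TCP at [0.204, -0.617, 0.223] pointing down, gripper open.
Joint ranges: [-2.86, 2.86], [-0.3, 2.09], [-1.38, 1.24], [0.06, 2.45], [-1.56, 4.7], [0.09, 2.05], [-2.69, 2.69]. Speed limits (rad/s): [2.57, 2.57, 3.14, 3.14, 3.14, 3.14, 3.14].

## Interface

Orientations are given as a rotation vector (axis times angle).
In Python, from bench import ctrl gives the robot as it stands. The module is installed in compiled form; this text tells all that it offers.
- The arm moves only by the tool jog_arm, never from a script. Its argument "moves" is one flat list of numbers, 7 for each row, row after row: the shift along the tool's x, y, z in units of 30 cm (1.0 is 30 cm), then the turn, a rotation vector about the tool's x, y, z in units of 60 degrees (1.0 is 60 degrees), then the gripper's target within -1 to 1 (fully open at 1, half-way at 0, shut at -1). In form: [x, y, z, wx, wy, wz, fingers, x, y, z, wx, wy, wz, fingers, ...]. A call has exactly 8 rows; each row is the pose to reach, as a shift and turn from the pose commanded when the call began, along the tool's axes at that moment; what a row does not reach only later rows make up. A row lasts 1/8 s, in which the tool goes at most 62.5 mm and 10.7 degrees, less where a joint would pass 70% of its speed; a pose out of reach is approached as far as the arm can. A call with a number of a shift or a turn outside -1 to 1 is refused whole. A call with a gripper value outside its range is refused whole. The fingers move at their own pace and stop on an object; "newtons" is the grip in N (left out, the last holds). Time passes only in rows, so rows that repeat a pose let the fingers close, or fill a call up. It gives the time, the measured TCP pose, the force, the opening and the grip force at its end, in the units of the state.
- ctrl.get_state(): the state, without advancing time (a new reading comes with each control period).
- ctrl.get_image(name): name is "scene" or "top"; returns a dict with "pixels" (480x640x3 uint8, red, green, blue), "fx", "fy", "cx", "cy" (pixels), "xyz" and "rotation" of the camera in the world. Camera axes: x right, y up, looking along -z (the intrinsics and any distortion apply to the point x, -y, -z); pixel columns grow to the right and rows downward; lengths in m; the calibration is good to about 2 mm. A picture is of the moment at which its call begins. There is no depth.
- ctrl.close_job(): hands the job in; it is judged then, once.
The state is a dict: "time": time; "joint_positions": joint angles; "qd": joint speeds; "joint_torque": joint torques, N m; "position": TCP position; "tool_rot": TCP orientation; "ft_force": force on the tool from outside, world axes, zero at the start; "torque": the same for the moment, N m; "grip_width": opening from 0.0 (shut) to 1.0 (fully open); "grip_force": force on a finger pad.
Only numpy, scipy, OpenCV 4.12 (cv2) and the standard library are available. Lean on these libraries where they do the work, as an engineer would, in place of code of your own. Each camera call takes 0.05 s, during which the arm holds its last target. There are 200 camera calls.

## Working session

There is one attempt and no reset: what is moved stays moved. The work goes in short steps, Python scripts to look and compute and a tool call to move; the robot and the scene stay as the last step left them, time stands still between calls to the robot, and variables do not carry over. Pictures are saved under pics/ and viewed, at most 10 in all, crops included, and the job is handed in when it is done.

Besides the shell and the picture viewer there is one more tool, called after "Call:" by a JSON object that holds its "op" and its "data". jog_arm: Moves the arm, as the interface text tells. Its arguments: {"type":"object","properties":{"moves":{"type":"array"},"newtons":{"type":"number"}},"required":["moves"]}

```bash
mkdir -p pics
cat > h.py <<'E'
import numpy as np, cv2
from scipy.spatial.transform import Rotation as R
from bench import ctrl
def ray(im,u,v):
    d=np.array([(u-im['cx'])/im['fx'],-(v-im['cy'])/im['fy'],-1.])
    M=np.array(im['rotation']); 
    M=M if M.shape==(3,3) else R.from_rotvec(M).as_matrix()
    return np.array(im['xyz']),M@d
def onz(im,u,v,z):
    o,d=ray(im,u,v); return o+d*(z-o[2])/d[2]
def proj(im,p):
    M=np.array(im['rotation']); M=M if M.shape==(3,3) else R.from_rotvec(M).as_matrix()
    c=M.T@(np.array(p)-im['xyz']); return im['cx']-im['fx']*c[0]/c[2], im['cy']+im['fy']*c[1]/c[2]
def save(im,n): cv2.imwrite('pics/'+n,im['pixels'][:,:,::-1])
E
python3 - <<'E'
from h import *
for n in('scene','top'):
    im=ctrl.get_image(n);save(im,n+'0.png');print({k:v for k,v in im.items() if k!='pixels'})
print(ctrl.get_state(),ctrl.grasp_offset)
E
```

```text
{'fx': 603.9632929446059, 'fy': 603.9632929446059, 'cx': 319.19112745867324, 'cy': 237.83106534465372, 'xyz': array([0.93038838, 0.33485638, 0.82032172]), 'rotation': array([0.34749988, 0.76672569, 2.12752323])}
{'fx': 617.4998603912209, 'fy': 617.4998603912209, 'cx': 314.35635807045645, 'cy': 244.38041371328293, 'xyz': array([ 0.30648033, -0.03875953,  1.16179607]), 'rotation': array([ 0.1264279 , -0.10987938, -1.56159302])}
{'time': 0.1, 'joint_positions': array([ 1.26510395,  0.32175545, -0.07009026,  1.45153609,  0.022603  ,
        1.37079497, -0.05691834]), 'qd': array([-5.49722776e-06, -1.89510238e-04,  4.98575546e-04, -3.00926527e-03,
       -1.12270744e-03,  1.64693994e-03,  2.56074545e-04]), 'joint_torque': array([-6.45127911e-04, -4.92574561e+01, -4.06147884e-01, -3.13398814e+01,
       -6.41892641e-02,  3.95546306e-02,  8.43410794e-05]), 'position': array([ 0.20414358, -0.6165978 ,  0.22157515]), 'tool_rot': array([-3.09986765e+00, -4.99948628e-01,  5.70639071e-04]), 'ft_force': array([ 0.16096467, -0.22831843, -0.11329789]), 'torque': array([ 0.03487431, -0.03041972,  0.07429644]), 'grip_force': 0.0, 'grip_width': 0.997953189605166} 0.0187
```

View pics/top0.png

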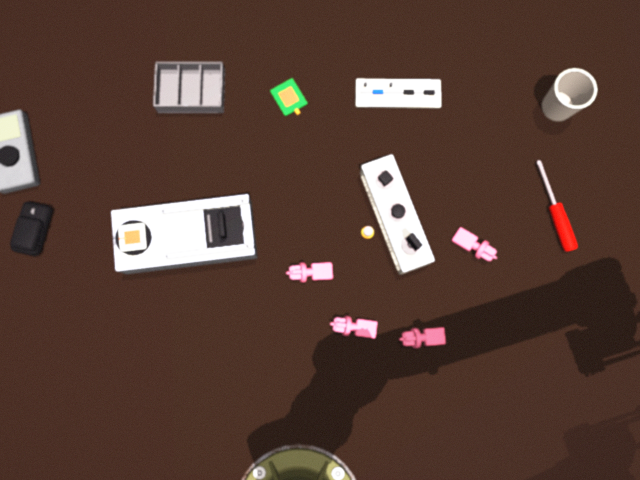

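View pics/scene0.png

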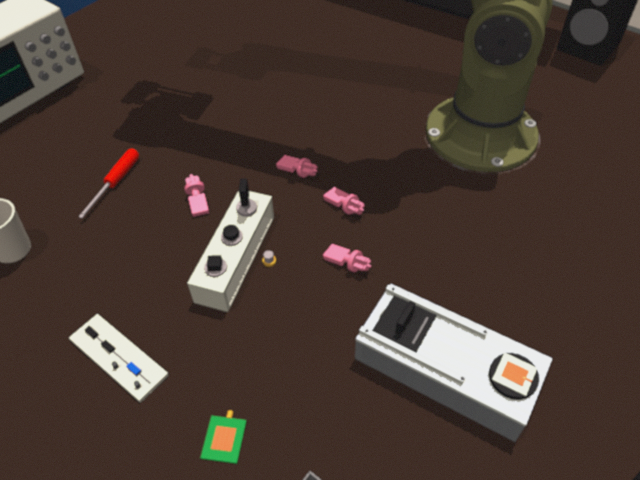

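The top view shows the rotator spanning pixels (112,200)-(255,270), with the cover and its handle near (222,226) and the turntable at (132,237). The rack runs from (378,160) to (430,268), and the key handle is at (413,241). The scene view shows the same key at (244,193), the handle at (404,318) and the turntable at (514,375).

Run:
```python
from h import *
t=ctrl.get_image('top');s=ctrl.get_image('scene')
def crop(im,x,y,w,h,W,H): return cv2.resize(im['pixels'][y:y+h,x:x+w,::-1],(W,H),interpolation=cv2.INTER_CUBIC)
a=np.hstack([crop(t,105,185,160,100,400,250),crop(t,355,150,80,130,160,260)[:250],])
b=np.hstack([crop(s,340,270,220,175,400,318),crop(s,180,170,100,140,220,318)])
w=max(a.shape[1],b.shape[1]);pad=lambda q:np.pad(q,((0,0),(0,w-q.shape[1]),(0,0)))
cv2.imwrite('pics/c.png',np.vstack([pad(a),pad(b)]))
for n,im,box in(('top',t,(105,185,160,100)),('topR',t,(355,150,85,130)),('sc',s,(340,270,220,175)),('scR',s,(180,170,100,140))):
    x,y,w,h=box;p=im['pixels'][y:y+h,x:x+w].astype(int);g=p.mean(2).astype(np.uint8)
    for th in (110,170):
        m=((g>th)&(p.max(2)-p.min(2)<60)).astype(np.uint8)
        c=max(cv2.findContours(m,0,1)[0],key=cv2.contourArea);hu=cv2.convexHull(c)
        ap=cv2.approxPolyDP(hu,4,True)[:,0]+[x,y]
        r=cv2.boxPoints(cv2.minAreaRect(hu))+[x,y]
        print(n,th,ap.tolist(),r.round(1).tolist())
        z=.06 if n in('top','sc') else .055
        q=np.array([onz(im,u,v,z)[:2] for u,v in r]);print(q.round(4).tolist(),np.linalg.norm(np.roll(q,-1,0)-q,axis=1).round(4))
    # orange patch
    o=(p[:,:,0]>180)&(p[:,:,2]<120)
    if o.sum()>20: vv,uu=np.nonzero(o);print('orange',uu.mean()+x,vv.mean()+y,onz(im,uu.mean()+x,vv.mean()+y,.074),o.sum())
    d=(g<45).astype(np.uint8)
    k,l,st,ce=cv2.connectedComponentsWithStats(d)
    for i in range(1,k):
        if 20<st[i,4]<1500: print('dark',(ce[i]+[x,y]).round(1),st[i]+[x,y,0,0,0])
```

```text
top 110 [[248, 194], [253, 255], [115, 270], [111, 210]] [[107.1, 209.7], [248.4, 192.9], [255.9, 255.3], [114.5, 272.2]]
[[0.5357, 0.3525], [0.5683, 0.0947], [0.4531, 0.0787], [0.4212, 0.3326]] [0.2599 0.1163 0.2559 0.1162]
top 170 [[248, 195], [253, 254], [115, 269], [112, 210]] [[107.9, 210.3], [248.0, 193.4], [255.4, 254.4], [115.3, 271.4]]
[[0.5346, 0.3509], [0.5674, 0.0955], [0.4547, 0.0796], [0.4226, 0.3312]] [0.2575 0.1137 0.2536 0.1136]
dark [223.9 228.6] [220 213   7  27  74]
topR 110 [[389, 154], [434, 257], [403, 273], [396, 269], [361, 179], [362, 164]] [[355.0, 166.6], [392.1, 151.8], [435.8, 260.9], [398.7, 275.7]]
[[0.6201, -0.1007], [0.6487, -0.1694], [0.4454, -0.2455], [0.4182, -0.1784]] [0.0744 0.2171 0.0724 0.2163]
topR 170 [[391, 154], [434, 259], [404, 272], [396, 267], [361, 177], [363, 164]] [[355.8, 166.9], [391.8, 152.5], [435.0, 260.6], [399.0, 275.0]]
[[0.6195, -0.102], [0.6473, -0.1688], [0.446, -0.2442], [0.4195, -0.179]] [0.0724 0.215  0.0704 0.2143]
orange 365.95348837209303 234.0 [ 0.49072613 -0.11868192  0.074     ] 43
dark [411.5 242.8] [407 237  10
[... 864 characters left out ...]
, -0.1624], [0.6532, -0.08]] [0.2539 0.0972 0.2426 0.0817]
scR 170 [[270, 196], [223, 291], [188, 283], [236, 194]] [[187.1, 282.6], [240.2, 180.5], [271.9, 197.0], [218.8, 299.0]]
[[0.6446, -0.1689], [0.4324, -0.2545], [0.4284, -0.1833], [0.6365, -0.1086]] [0.2287 0.0713 0.2211 0.0609]
orange 247.77272727272725 238.4090909090909 [ 0.53238356 -0.1417568   0.074     ] 22
dark [269.8 172.1] [252 170  28   8 114]
dark [243.8 191. ] [238 178  12  28 195]
dark [199.7 216.3] [191 214  18   5  38]
dark [273.8 222.8] [268 214  12  20  54]
dark [230.2 233.2] [224 226  14  14  94]
dark [250.8 271.1] [232 234  39  74 250]
dark [214.1 264. ] [208 257  13  14 125]
dark [197.7 307.1] [188 302  26   8  97]
```

View pics/c.png

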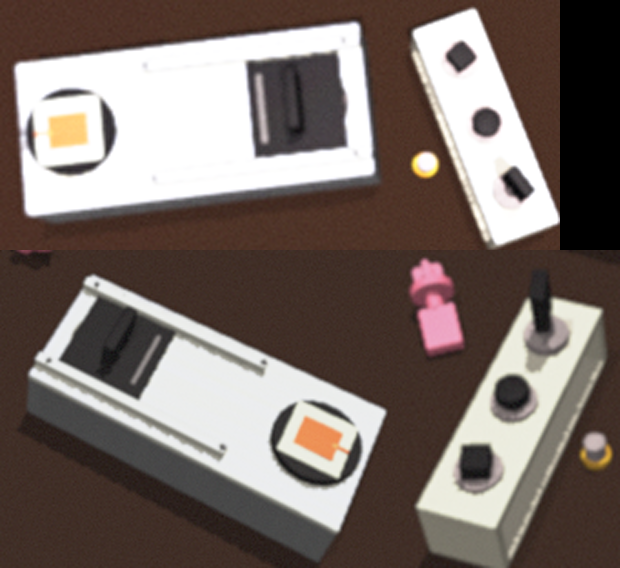

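Run:
```python
from h import *
t=ctrl.get_image('top');s=ctrl.get_image('scene')
def fit(model,pts):
    model=np.array(model);pts=np.array(pts);mc=model.mean(0);pc=pts.mean(0)
    a=model-mc;b=pts-pc;th=np.arctan2((a[:,0]*b[:,1]-a[:,1]*b[:,0]).sum(),(a*b).sum())
    c,si=np.cos(th),np.sin(th);Rm=np.array([[c,-si],[si,c]]);o=pc-Rm@mc
    return o,th,np.linalg.norm(pts-(model@Rm.T+o),axis=1)
rm=[(.055,-.125),(-.055,-.125),(-.055,.125),(.055,.125)]
A=[onz(t,u+.3,v+.3,.06)[:2] for u,v in[(248.5,194),(254,254.5),(115,270),(111,210)]]
B=[onz(s,u,v,.06)[:2] for u,v in[(356,339),(388,284),(551,357.5),(525,424)]]
for n,P in(('t',A),('s',B)):
    print(n,np.round(P,4).tolist(),*fit(rm,P))
o,th,_=fit(rm+rm,A+B);c,si=np.cos(th),np.sin(th);Rm=np.array([[c,-si],[si,c]]);print('both',o,th)
for y in(-.085,.088):print(y,o+Rm@[0,y])
km=[(.105,.03),(.105,-.03),(-.105,-.03),(-.105,.03)]
KA=[onz(t,u,v,.055)[:2] for u,v in[(363,162),(391,154),(434,259),(404,272)]]
KB=[onz(s,u,v,.055)[:2] for u,v in[(223,291),(188,283),(236,194),(270,196)]]
for n,P in(('t',KA),('s',KB)):
    f=fit(km,P);print('rack',n,np.round(P,4).tolist(),*f)
    c,si=np.cos(f[1]),np.sin(f[1]);print([(f[0]+d*np.array([c,si])).round(4) for d in(-.065,0,.065)])
def tri(ut,us):
    o1,d1=ray(t,*ut);o2,d2=ray(s,*us)
    k=np.linalg.lstsq(np.c_[d1,-d2],o2-o1,rcond=None)[0];p,q=o1+k[0]*d1,o2+k[1]*d2
    return ((p+q)/2).round(4),np.linalg.norm(p-q).round(4)
print('key',tri((411.5,242.8),(243.8,191)),'handle',tri((223.9,228.6),(403.4,324.4)))
for n,im,(x,y,w,h),z in(('key top',t,(403,230,25,25),.105),('cov',t,(214,208,18,36),.09)):
    g=im['pixels'][y:y+h,x:x+w].mean(2)
    print(n);print('\n'.join(' '.join('%3d'%v for v in r) for r in g)) if n!='cov' else 0
g=t['pixels'].mean(2);x,y=215,208;print('\n'.join(' '.join('%3d'%v for v in r) for r in g[y:y+36,x:x+20]))
```

```text
t [[0.5657, 0.094], [0.4541, 0.0815], [0.4246, 0.3313], [0.5347, 0.3447]] [0.49475003 0.21288648] 0.11961801876130539 [0.00193741 0.00118961 0.00106784 0.00117241]
s [[0.5676, 0.0978], [0.4609, 0.0804], [0.4261, 0.3288], [0.5352, 0.3433]] [0.49745603 0.21255084] 0.13716224284112508 [0.00209285 0.00121306 0.00024422 0.00069099]
both [0.49610303 0.21271866] 0.12833268511799886
-0.085 [0.50698139 0.12841764]
0.088 [0.48484073 0.299995  ]
rack t [[0.6289, -0.1154], [0.6444, -0.1673], [0.4489, -0.2424], [0.425, -0.188]] [ 0.53679264 -0.17828244] 0.35425095017867897 [0.00438557 0.00298788 0.00046351 0.00325723]
[array([ 0.4758, -0.2008]), array([ 0.5368, -0.1783]), array([ 0.5978, -0.1557])]
rack s [[0.622, -0.1138], [0.6444, -0.1673], [0.461, -0.2379], [0.4287, -0.1875]] [ 0.53901129 -0.17659702] 0.3748744197981858 [0.00513602 0.00356567 0.01011313 0.00169287]
[array([ 0.4785, -0.2004]), array([ 0.539 , -0.1766]), array([ 0.5995, -0.1528])]
key (array([ 0.4731, -0.1981,  0.0975]), np.float64(0.005)) handle (array([0.5031, 0.1376, 0.0553]), np.float64(0.0021))
key top
240 239 240 241 247 2
[... 4662 characters left out ...]
  50  55  52  52  40  22  37  51  69  67  69  70  68  69  71
 64  66  65  60  46  40  37  37  33  26  22  34  54  68  68  70  66  69  67  67
 68  65  64  64  55  45  29  26  23  23  25  42  56  65  73  65  68  72  70  70
 65  66  67  67  59  49  36  34  35  34  39  53  59  66  69  70  67  69  70  69
 65  63  67  63  59  52  46  44  43  41  54  57  68  71  70  72  68  66  69  69
 67  64  65  66  60  53  49  47  47  50  58  62  68  65  68  64  69  69  74  68
 66  65  68  63  59  51  48  50  54  59  59  65  71  66  72  69  70  68  68  68
 66  66  70  67  65  57  56  58  61  65  68  66  65  68  69  65  67  66  69  70
 65  63  65  69  63  65  61  66  66  66  63  67  68  68  66  66  67  71  72  73
```

Run:
```python
from h import *
t=ctrl.get_image('top');s=ctrl.get_image('scene')
P=lambda u,v,z:onz(t,u,v,z).round(4)
print('bar top',P(221.1,223,.094),'ends',P(219.7,211,.094),P(222,235.5,.094))
print('key top',P(415.2,240.6,.115)); a=P(407.9+1.5+0,235,.115);
d1=P(409.8+2.5,233.2,.115);d2=P(421.4,244,.115);d3=P(417.7,248.3,.115);d4=P(409,236.8,.115)
for a,b in((d1,d2),(d4,d3),(d1,d4),(d2,d3)): print(a[:2],b[:2],np.linalg.norm(b-a).round(4),np.degrees(np.arctan2(*(b-a)[[1,0]])).round(1))
# collar: bright grey disc in scene? project predicted things to scene
for n,p in(('keyc',(.475,-.2,.115)),('keyb',(.475,-.2,.063)),('bar',(*P(221.1,223,.094)[:2],.094))): print(n,np.round(proj(t,p),1),np.round(proj(s,p),1))
g=s['pixels'].mean(2);print('\n'.join(' '.join('%3d'%v for v in r) for r in g[174:216,232:262]))
S=ctrl.get_state();Rt=R.from_rotvec(S['tool_rot']).as_matrix();print(Rt.round(3),S['position'],np.degrees(np.arctan2(Rt[1,1],Rt[0,1])))
```

```text
bar top [0.5057 0.1376 0.094 ] ends [0.5272 0.1407 0.094 ] [0.4834 0.1353 0.094 ]
key top [ 0.4727 -0.1999  0.115 ]
[ 0.4856 -0.1952] [ 0.4669 -0.2104] 0.0241 -140.9
[ 0.4793 -0.1894] [ 0.4594 -0.2039] 0.0246 -143.9
[ 0.4856 -0.1952] [ 0.4793 -0.1894] 0.0086 137.4
[ 0.4669 -0.2104] [ 0.4594 -0.2039] 0.0099 139.1
keyc [415.2 239.3] [242.5 183.9]
keyb [410.8 243.9] [246.  205.4]
bar [221.1 223. ] [405.6 311.4]
 49  49  49  49  50  49  45  47  48  48  48  50  46  48  47  48  51  48  49  47  49  50  49  47  51  49  49  50  50  51
 47  48  50  49  50  53  45  51  50  51  48  50  47  47  50  51  51  47  45  49  51  49  48  47  49  52  50  49  47  50
 52  46  47  49  50  50  49  50  51  49  50  50  47  51  51  51  45  50  46  49  50  51  49  50  46  47  49  50  48  50
 47  50  51  51  51  49  45  53  48  48  46  48  48  48  48  53  53  47  49  45  48  46  48  49  50  49  50  48  50  48
 49  49  48  50  50  52  47  50  47  45  45  48  45  45  43  44  49  49  49  52  49  49  47  49  46  48  50  49  51  49
 47  50  48  48  48  49  48  46  45  45  42  46  43  43  42  43  47  50  48  48  50  48 
[... 3781 characters left out ...]
09 115 118 117 114 111 103 112 136 167 173 168 158 142 122  98 113 171 217 231 232 231 231
231 232 231 225 193 137 103 100 106 113 113 116 114 112 117 129 154 163 150 126 108  93 105 152 201 223 230 232 231 231
231 231 230 227 211 176 124  95  96  99 104 106 112 114 112 111 120 129 114  92  86 108 156 202 223 229 231 231 231 230
230 231 232 229 221 190 142 115 100  96  93  97  99  99  98  94  91  90  88  89 115 167 211 227 230 230 232 231 232 227
231 231 231 232 227 203 159 138 126 111 100  96  95  94  91  91  94  94 100 127 175 215 229 233 231 231 231 231 230 216
[[ 0.949  0.314 -0.   ]
 [ 0.314 -0.949  0.   ]
 [-0.    -0.    -1.   ]] [ 0.20428756 -0.61701692  0.22243315] -71.67743186070395
```

The key is at about (0.474, -0.199) with its handle along 38°. The handle bar is at (0.506, 0.1376), and the rotator yaw is 0.128 rad. I'll drive over the bar first.

```bash
cat >> h.py <<'E'
def go(x,y,z,yawdeg):
    """jog numbers to a TCP position with tool y at yawdeg (mod 180)"""
    S=ctrl.get_state();Rt=R.from_rotvec(S['tool_rot'])
    a=np.radians(yawdeg);Y=np.array([np.cos(a),np.sin(a),0]);cur=Rt.as_matrix()[:,1]
    if Y@cur<0:Y=-Y
    Z=np.array([0,0,-1.]);G=np.c_[np.cross(Y,Z),Y,Z]
    sh=Rt.inv().apply(np.array([x,y,z])-S['position'])/.3
    w=(Rt.inv()*R.from_matrix(G)).as_rotvec()/np.radians(60)
    print((x,y,z,yawdeg),'->',sh.round(3).tolist(),w.round(3).tolist())
def st():
    S=ctrl.get_state();Rm=R.from_rotvec(S['tool_rot']).as_matrix()
    print('t',S['time'],'pos',S['position'].round(4),'yaw',np.degrees(np.arctan2(Rm[1,1],Rm[0,1])).round(2),'tilt',Rm[:,2].round(3),'F',S['ft_force'].round(2),'grip',S['grip_width'],S['grip_force'])
E
python3 -c "
from h import *
go(.47,-.25,.22,-75);go(.5057,.1376,.15,-82.6)"
```

```text
(0.47, -0.25, 0.22, -75) -> [1.225, -0.883, 0.008] [-0.0, 0.0, 0.055]
(0.5057, 0.1376, 0.15, -82.6) -> [1.745, -2.072, 0.242] [-0.0, 0.0, 0.182]
```

Call:
{"op": "jog_arm", "data": {"moves": [0.2, -0.08, 0, 0, 0, 0.03, 0, 0.35, -0.2, 0, 0, 0, 0.06, 0, 0.5, -0.35, 0, 0, 0, 0.1, 0, 0.65, -0.5, 0, 0, 0, 0.14, 0, 0.8, -0.65, 0, 0, 0, 0.18, 0, 0.95, -0.8, 0, 0, 0, 0.18, 0, 1, -0.95, 0, 0, 0, 0.18, 0, 1, -1, 0, 0, 0, 0.18, 0]}}

```text
time: 1.4
position: [0.3957, -0.2344, 0.2229]
tool_rot: [3.134, 0.215, 0.001]
ft_force: [0.1, 0.3, 0.9]
grip_width: 0.498
grip_force: 0.0
```

```bash
python3 -c "
from h import *
st();go(.5057,.1376,.13,-82.6);go(.5057,.1376,.070,-82.6)"
```

```text
t 1.4 pos [ 0.3957 -0.2344  0.2229] yaw -82.14 tilt [ 0. -0. -1.] F [0.08 0.26 0.86] grip 0.49826046188436957 0.0
(0.5057, 0.1376, 0.13, -82.6) -> [0.533, -1.178, 0.309] [0.0, -0.0, 0.008]
(0.5057, 0.1376, 0.07, -82.6) -> [0.533, -1.178, 0.509] [0.0, -0.0, 0.008]
```

Call:
{"op": "jog_arm", "data": {"moves": [0.15, -0.12, 0, 0, 0, 0, 0, 0.25, -0.3, 0, 0, 0, 0, 0, 0.35, -0.48, 0.05, 0, 0, 0, 0, 0.45, -0.66, 0.1, 0, 0, 0, 0, 0.53, -0.84, 0.15, 0, 0, 0, 0, 0.53, -1.0, 0.2, 0, 0, 0, 0, 0.53, -1.0, 0.2, 0, 0, 0, 0, 0.53, -1.0, 0.2, 0, 0, 0, 0]}}

```text
time: 2.4
position: [0.5136, 0.0785, 0.1625]
tool_rot: [3.134, 0.204, 0.0]
ft_force: [1.0, -0.5, -0.3]
grip_width: 0.501
grip_force: 0.0
```

```bash
python3 -c "
from h import *
st();go(.5057,.1376,.13,-82.6);go(.5057,.1376,.070,-82.6)"
```

```text
t 2.4 pos [0.5136 0.0785 0.1625] yaw -82.57 tilt [ 0.    -0.001 -1.   ] F [ 1.02 -0.54 -0.28] grip 0.5013918761107831 0.0
(0.5057, 0.1376, 0.13, -82.6) -> [-0.0, -0.199, 0.108] [0.001, 0.0, 0.001]
(0.5057, 0.1376, 0.07, -82.6) -> [-0.0, -0.199, 0.308] [0.001, 0.0, 0.001]
```

Call:
{"op": "jog_arm", "data": {"moves": [0, -0.2, 0.05, 0, 0, 0, 0, 0, -0.2, 0.15, 0, 0, 0, 0, 0, -0.2, 0.25, 0, 0, 0, 0, 0, -0.2, 0.305, 0, 0, 0, 0, 0, -0.2, 0.305, 0, 0, 0, -1, 0, -0.2, 0.305, 0, 0, 0, -1, 0, -0.2, 0.305, 0, 0, 0, -1, 0, -0.2, 0.305, 0, 0, 0, -1], "newtons": 10}}

```text
time: 3.4
position: [0.5059, 0.1397, 0.0718]
tool_rot: [3.135, 0.206, 0.002]
ft_force: [0.1, -1.4, 1.1]
grip_width: 0.136
grip_force: 0.9
```

```bash
python3 -c "
from h import *
st()"
```

```text
t 3.4 pos [0.5059 0.1397 0.0718] yaw -82.48 tilt [ 0.001 -0.    -1.   ] F [ 0.11 -1.4   1.08] grip 0.13594064725842528 0.8558262531005312
```

Call:
{"op": "jog_arm", "data": {"moves": [0, 0, 0, 0, 0, 0, -1, 0, -0.04, 0, 0, 0, 0, -1, 0, -0.08, 0, 0, 0, 0, -1, 0, -0.13, 0, 0, 0, 0, -1, 0, -0.18, 0, 0, 0, 0, -1, 0, -0.22, 0, 0, 0, 0, -1, 0, -0.25, 0, 0, 0, 0, -1, 0, -0.25, 0, 0, 0, 0, -1]}}

```text
time: 4.4
position: [0.4974, 0.2058, 0.0715]
tool_rot: [3.121, 0.2, -0.001]
ft_force: [-0.0, -19.5, 14.8]
grip_width: 0.155
grip_force: 9.9
```

```bash
python3 -c "
from h import *
st()"
```

```text
t 4.4 pos [0.4974 0.2058 0.0715] yaw -82.67 tilt [ 0.    -0.014 -1.   ] F [ -0.04 -19.52  14.77] grip 0.1550502114377454 9.93799276649952
```

Call:
{"op": "jog_arm", "data": {"moves": [0, 0.01, 0, 0, 0, 0, 0, 0, 0.015, 0, 0, 0, 0, 0, 0, 0.02, 0, 0, 0, 0, 0, 0, 0.02, -0.15, 0, 0, 0, 0, 0, 0.02, -0.33, 0, 0, 0, 0, 0, 0.2, -0.45, 0, 0, 0, 0.2, 0, 0.4, -0.45, 0, 0, 0, 0.2, -0.03, 0.6, -0.45, 0, 0, 0, 0.2]}}

```text
time: 5.4
position: [0.5106, 0.0336, 0.2065]
tool_rot: [-3.134, -0.209, -0.003]
ft_force: [-0.1, -0.8, 0.2]
grip_width: 0.596
grip_force: 0.0
```

```bash
python3 -c "
from h import *
st();go(.474,-.199,.18,-52);go(.474,-.199,.088,-52)"
```

```text
t 5.4 pos [0.5106 0.0336 0.2065] yaw -82.37 tilt [ 0.002  0.    -1.   ] F [-0.1  -0.81  0.19] grip 0.5963054378418495 0.0
(0.474, -0.199, 0.18, -52) -> [-0.224, 0.752, 0.088] [0.0, -0.002, -0.506]
(0.474, -0.199, 0.088, -52) -> [-0.224, 0.752, 0.394] [0.0, -0.002, -0.506]
```

Call:
{"op": "jog_arm", "data": {"moves": [-0.04, 0.1, 0, 0, 0, -0.15, 0.2, -0.1, 0.3, 0, 0, 0, -0.3, 0.2, -0.15, 0.5, 0, 0, 0, -0.45, 0.2, -0.2, 0.65, 0.05, 0, 0, -0.505, 0.2, -0.225, 0.752, 0.1, 0, 0, -0.505, 0.2, -0.225, 0.752, 0.13, 0, 0, -0.505, 0.2, -0.225, 0.752, 0.15, 0, 0, -0.505, 0.2, -0.225, 0.752, 0.15, 0, 0, -0.505, 0.2]}}

```text
time: 6.4
position: [0.4731, -0.196, 0.1608]
tool_rot: [-2.97, -1.023, 0.0]
ft_force: [-0.4, 0.3, -0.6]
grip_width: 0.598
grip_force: 0.0
```

Run:
```python
from h import *
st();go(.474,-.199,.0775,-52)
t=ctrl.get_image('top');s=ctrl.get_image('scene');save(t,'t1.png');save(s,'s1.png')
c=lambda im,x,y,w,h:cv2.resize(im['pixels'][y:y+h,x:x+w,::-1],None,fx=5,fy=5,interpolation=cv2.INTER_CUBIC)
a=c(t,205,190,60,75);b=c(s,345,270,85,75)
d=c(t,370,200,70,45)[:,:];e=c(s,190,150,80,45)
v=np.vstack([np.hstack([a,b]),np.pad(np.hstack([d[:200],e[:200]]),((0,0),(0,0),(0,0)))[:,:725]])
cv2.imwrite('pics/c1.png',v)
```

```text
t 6.4 pos [ 0.4731 -0.196   0.1608] yaw -52.0 tilt [-0.     0.001 -1.   ] F [-0.41  0.3  -0.57] grip 0.5975726799423711 0.0
(0.474, -0.199, 0.0775, -52) -> [-0.004, 0.01, 0.278] [-0.001, -0.0, 0.0]
```

View pics/c1.png

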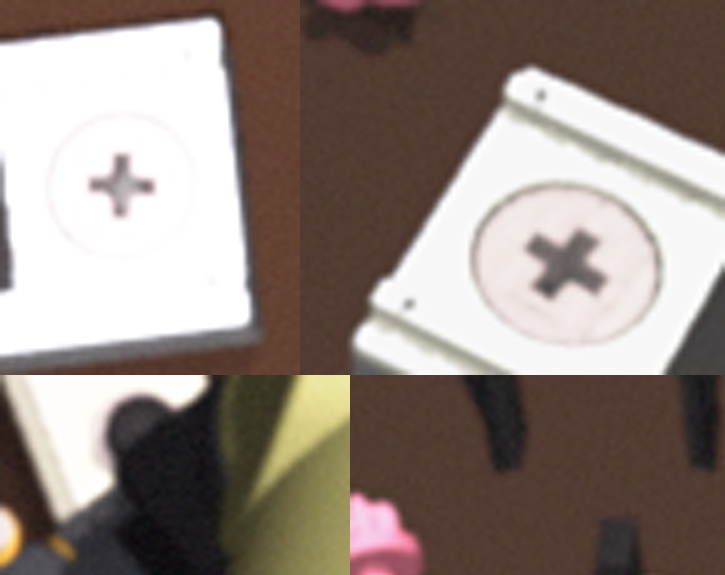

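The crop shows the socket cross clearly, near (229,227) in the top view and (398,323) in the scene view. The cover is clear of it, and the key handle sits between the open fingers.

Run:
```python
from h import *
for n,(x,y,w,h),ths in(('top',(220,218,20,20),(150,180,200)),('scene',(388,312,22,22),(130,160,190))):
    im=ctrl.get_image(n);g=cv2.resize(im['pixels'][y:y+h,x:x+w].mean(2).astype(np.float32),None,fx=8,fy=8,interpolation=cv2.INTER_CUBIC)
    for th in ths:
        v,u=np.nonzero(g<th);u=(u+.5)/8-.5+x;v=(v+.5)/8-.5+y
        P=np.array([onz(im,a,b,.058)[:2] for a,b in zip(u,v)]);c=P.mean(0)
        r,tt=[(lo+hi)/2 for lo,hi in zip(P.min(0),P.max(0))],None
        q=(P-c)@[1,1j];print(n,th,c.round(4),np.round(r,4),'area mm2',len(P),'ang',np.degrees(np.angle((q**4).sum())/4).round(2),'rmax',np.abs(q).max().round(4))
```

```text
top 150 [0.508  0.1298] [0.5059 0.1291] area mm2 995 ang -5.08 rmax 0.0122
top 180 [0.5065 0.1296] [0.5058 0.1291] area mm2 2995 ang -1.97 rmax 0.0119
top 200 [0.5061 0.1294] [0.5058 0.1291] area mm2 4148 ang -1.38 rmax 0.0121
scene 130 [0.5076 0.129 ] [0.5076 0.1289] area mm2 5837 ang 0.15 rmax 0.0118
scene 160 [0.5074 0.129 ] [0.5075 0.1289] area mm2 7645 ang -0.13 rmax 0.0126
scene 190 [0.5073 0.129 ] [0.5074 0.1289] area mm2 9310 ang -0.37 rmax 0.0133
```

Call:
{"op": "jog_arm", "data": {"moves": [-0.004, 0.01, 0.05, 0, 0, 0, 0.2, -0.004, 0.01, 0.12, 0, 0, 0, 0.2, -0.004, 0.01, 0.2, 0, 0, 0, 0.2, -0.004, 0.01, 0.278, 0, 0, 0, 0.2, -0.004, 0.01, 0.278, 0, 0, 0, 0.2, -0.004, 0.01, 0.278, 0, 0, 0, -1, -0.004, 0.01, 0.278, 0, 0, 0, -1, -0.004, 0.01, 0.278, 0, 0, 0, -1], "newtons": 30}}

```text
time: 7.6
position: [0.4742, -0.2014, 0.0784]
tool_rot: [2.971, 1.018, 0.001]
ft_force: [0.2, -0.2, 0.1]
grip_width: 0.345
grip_force: 0.0
```

Call:
{"op": "jog_arm", "data": {"moves": [0, 0, 0, 0, 0, 0, -1, 0, 0, 0, 0, 0, 0, -1, 0, 0, 0, 0, 0, 0, -1, 0, 0, 0, 0, 0, 0, -1, 0, 0, -0.04, 0, 0, 0, -1, 0, 0, -0.1, 0, 0, 0, -1, 0, 0, -0.2, 0, 0, 0, -1, 0, 0, -0.3, 0, 0, 0, -1]}}

```text
time: 8.6
position: [0.4738, -0.2012, 0.1697]
tool_rot: [2.971, 1.018, 0.001]
ft_force: [1.2, -0.1, -1.1]
grip_width: 0.138
grip_force: 30.0
```

Run:
```python
from h import *
st()
t=ctrl.get_image('top');s=ctrl.get_image('scene');save(t,'t2.png');save(s,'s2.png')
cv2.imwrite('pics/c2.png',cv2.resize(s['pixels'][120:260,170:310,::-1],None,fx=4,fy=4,interpolation=cv2.INTER_CUBIC))
```

```text
t 8.6 pos [ 0.4738 -0.2012  0.1697] yaw -52.17 tilt [ 0.001 -0.001 -1.   ] F [ 1.18 -0.09 -1.08] grip 0.13837997861643297 29.99487550673166
```

View pics/c2.png

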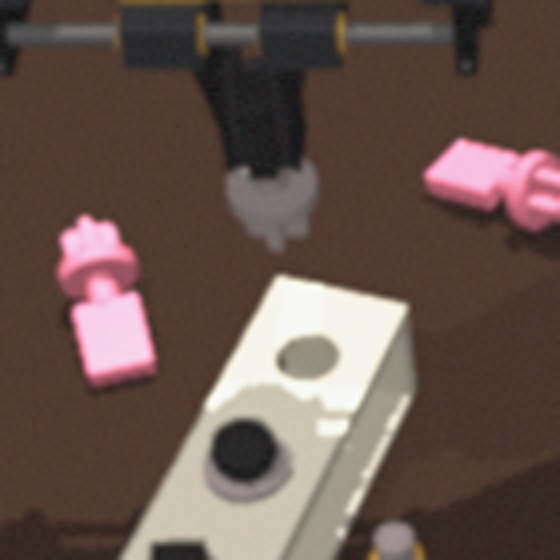

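The key is held upright and clear of the rack. Its pilot points down near scene pixel (240,180). Next I'll carry it over the socket and turn it by about -38.6°.

```bash
python3 -c "
from h import *
go(.5068,.129,.17,-90.8)"
```

```text
(0.5068, 0.129, 0.17, -90.8) -> [0.757, -0.809, 0.004] [0.006, -0.005, 0.644]
```

Call:
{"op": "jog_arm", "data": {"moves": [0.1, -0.1, 0, 0, 0, 0.1, -1, 0.22, -0.235, 0, 0, 0, 0.22, -1, 0.34, -0.363, 0, 0, 0, 0.34, -1, 0.46, -0.492, 0, 0, 0, 0.46, -1, 0.58, -0.62, 0, 0, 0, 0.58, -1, 0.69, -0.737, 0, 0, 0, 0.644, -1, 0.757, -0.809, 0, 0, 0, 0.644, -1, 0.757, -0.809, 0, 0, 0, 0.644, -1]}}

```text
time: 9.7
position: [0.5035, 0.1331, 0.1675]
tool_rot: [-3.14, 0.014, 0.001]
ft_force: [-0.2, 1.0, -0.9]
grip_width: 0.137
grip_force: 30.0
```

```bash
python3 -c "
from h import *
st();go(.5068,.129,.122,-90.8)"
```

```text
t 9.7 pos [0.5035 0.1331 0.1675] yaw -90.5 tilt [-0.     0.001 -1.   ] F [-0.22  1.03 -0.9 ] grip 0.13724711828599448 29.995298811504654
(0.5068, 0.129, 0.122, -90.8) -> [0.011, 0.014, 0.152] [-0.001, 0.0, 0.005]
```

Call:
{"op": "jog_arm", "data": {"moves": [0.005, 0.005, 0.04, 0, 0, 0.005, -1, 0.01, 0.01, 0.08, 0, 0, 0.005, -1, 0.011, 0.014, 0.12, 0, 0, 0.005, -1, 0.011, 0.014, 0.152, 0, 0, 0.005, -1, 0.011, 0.014, 0.152, 0, 0, 0.005, -1, 0.011, 0.014, 0.152, 0, 0, 0.005, -1, 0.011, 0.014, 0.152, 0, 0, 0.005, -1, 0.011, 0.014, 0.152, 0, 0, 0.005, -1]}}

```text
time: 10.7
position: [0.5077, 0.1257, 0.1224]
tool_rot: [3.141, -0.03, 0.001]
ft_force: [0.1, -0.1, 0.0]
grip_width: 0.133
grip_force: 30.0
```

Run:
```python
from h import *
st();S=ctrl.get_state();p=S['position']
t=ctrl.get_image('top');s=ctrl.get_image('scene');save(t,'t3.png');save(s,'s3.png')
k=p[2]-.0234
print('tip pred',proj(s,(p[0],p[1],k-.0265)),'org',proj(s,(p[0],p[1],k)),'collar',proj(s,(p[0],p[1],k+.004)),'socket',proj(s,(.5068,.129,.058)))
cv2.imwrite('pics/c3.png',cv2.resize(s['pixels'][255:355,340:460,::-1],None,fx=6,fy=6,interpolation=cv2.INTER_CUBIC))
```

```text
t 10.7 pos [0.5077 0.1257 0.1224] yaw -91.11 tilt [ 0.001 -0.    -1.   ] F [ 0.14 -0.1   0.01] grip 0.1333931294986984 29.995020409864992
tip pred (np.float64(396.4709170861348), np.float64(316.05398040842414)) org (np.float64(397.9927525827493), np.float64(306.05780973813046)) collar (np.float64(398.2288861512604), np.float64(304.5067672916417)) socket (np.float64(397.8995205777589), np.float64(322.109728171888))
```

View pics/c3.png

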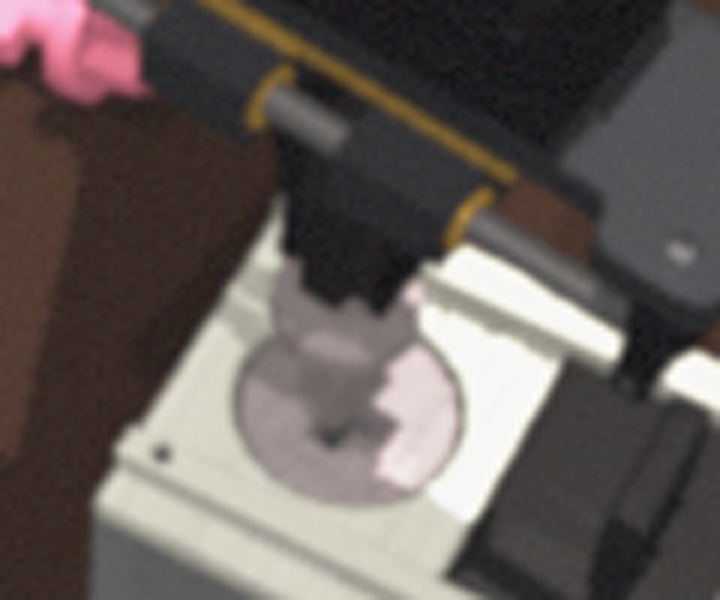

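Run:
```python
from h import *
s=ctrl.get_image('scene');g=s['pixels'].mean(2)
print('cols',380,'..',415)
for r in range(299,314): print(r,' '.join('%3d'%v for v in g[r,380:416]))
print('axis collar',proj(s,(.5068,.129,.103)),proj(s,(.5078,.129,.103)),proj(s,(.5068,.13,.103)))
c=np.array([proj(s,(.5077+.018*np.cos(a),.1257+.018*np.sin(a),.099)) for a in np.linspace(0,6.28,40)]);print('pred edge',c.min(0),c.max(0))
st()
# top-view
t=ctrl.get_image('top');print('top pred collar',proj(t,(.5077,.1257,.103)));
cv2.imwrite('pics/c4.png',cv2.resize(t['pixels'][180:280,180:300,::-1],None,fx=5,fy=5,interpolation=cv2.INTER_CUBIC))
```

```text
cols 380 .. 415
299 110 152 174 190 195 192 168 131 116  97  62  29  32  31  30  30  33  30  36  32  39  36  32  34  28  27  24  27  32  60 113 151 148 177 233 247
300 136 163 171 171 173 163 142 124 119 103  63  30  28  27  32  31  32  32  32  34  31  35  35  28  31  26  24  26  43  83 127 165 191 226 244 247
301 157 167 169 165 160 144 125 117 116  98  61  34  32  30  31  35  32  28  27  31  33  35  33  34  24  25  29  54  95 133 148 155 175 210 232 243
302 173 170 167 165 160 142 126 121 118 101  61  36  27  30  29  28  32  31  35  34  35  35  31  28  27  22  48 101 156 182 171 152 153 161 183 212
303 181 170 166 164 155 138 126 124 118 110  82  58  42  34  32  30  27  37  37  39  39  35  25  30  28  33  73 144 200 212 189 160 155 149 148 156
304 194 186 175 168 152 132 122 122 122 118 107  93  71  49  38  35  33  49  65  62  47  39  27  22  29  48  94 162 210 215 200 170 161 154 147 145
305 192 197 193 185 158 124 118 121 123 124 119 112  99  80  58  46  54  76  94  92  73  50  31  28  37  69 106 142 173 194 208 200 188 167 155 151
306 175 185 192 192 168 126 113 120 121 123 125 
[... 914 characters left out ...]
8 145 141 128 122 121 120 119 118 115 120 139 156 151 156 195 235 245 246
313 184 151 123 110 112 118 116 115 112 113 122 129 138 143 151 150 150 152 151 149 137 130 122 122 115 114 118 145 182 201 187 164 157 195 235 246
axis collar (np.float64(400.55496267342767), np.float64(305.3050371363604)) (np.float64(400.159241884556), np.float64(305.7846133297733)) (np.float64(401.1549342200851), np.float64(305.6739684135089))
pred edge [385.13722858 295.39417463] [410.85556099 317.06184316]
t 10.85 pos [0.5075 0.1256 0.1222] yaw -91.11 tilt [ 0. -0. -1.] F [ 0.93 -0.18 -1.06] grip 0.13559993420248223 29.995099405196015
top pred collar (np.float64(227.09232630454665), np.float64(220.95845486707663))
```

View pics/c4.png

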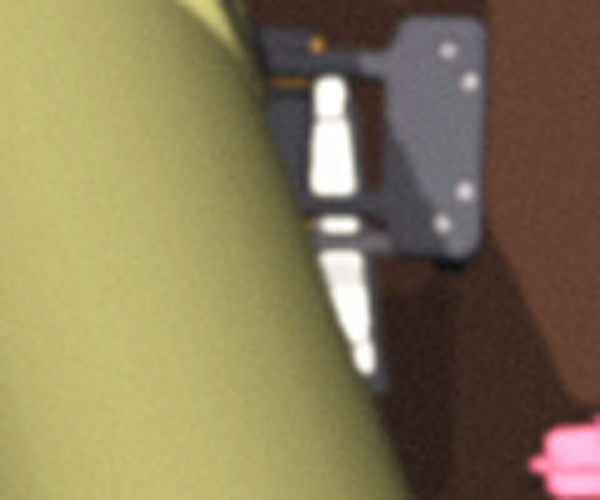

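Call:
{"op": "jog_arm", "data": {"moves": [-0.002, -0.005, 0, 0, 0, 0, -1, -0.005, -0.011, 0, 0, 0, -0.005, -1, -0.005, -0.011, 0.01, 0, 0, -0.005, -1, -0.005, -0.011, 0.02, 0, 0, -0.005, -1, -0.005, -0.011, 0.03, 0, 0, -0.005, -1, -0.005, -0.011, 0.035, 0, 0, -0.005, -1, -0.005, -0.011, 0.035, 0, 0, -0.005, -1, -0.005, -0.011, 0.035, 0, 0, -0.005, -1]}}

```text
time: 11.9
position: [0.5061, 0.129, 0.1116]
tool_rot: [3.142, -0.022, 0.0]
ft_force: [-0.4, 0.3, -1.6]
grip_width: 0.136
grip_force: 30.0
```

Run:
```python
from h import *
st();S=ctrl.get_state();p=S['position'];s=ctrl.get_image('scene');g=s['pixels'].mean(2)
print(proj(s,(p[0],p[1],p[2]-.0234)),'socket axis at collar height',proj(s,(.5075,.129,p[2]-.0214)))
for r in range(308,322): print(r,' '.join('%3d'%v for v in g[r,382:418]))
cv2.imwrite('pics/c5.png',cv2.resize(s['pixels'][285:350,365:435,::-1],None,fx=8,fy=8,interpolation=cv2.INTER_CUBIC))
```

```text
t 11.9 pos [0.5061 0.129  0.1116] yaw -90.82 tilt [ 0. -0. -1.] F [-0.39  0.32 -1.64] grip 0.13550729581687526 29.995107422996625
(np.float64(399.92157839444906), np.float64(310.6243278782893)) socket axis at collar height (np.float64(399.50425075007007), np.float64(310.5537551620261))
308 190 201 208 200 174 140 131 128 127 119 101  71  48  40  35  31  32  37  42  43  41  34  30  24  24  48 102 164 209 235 246 247 247 248 245 237
309 175 180 188 180 154 128 126 125 128 126 122 105  81  60  40  31  38  55  71  72  62  42  32  26  38  78 148 201 209 223 244 247 247 247 247 247
310 169 164 160 153 133 117 120 126 127 129 126 122 111  94  73  54  61  82 101 100  90  64  37  30  54  99 162 195 178 197 240 247 247 246 246 247
311 161 148 133 127 118 108 115 123 126 125 125 130 124 117 104  87  91 104 113 111 109  88  52  50  80 112 146 159 143 165 230 248 247 246 246 246
312 147 127 116 118 113 107 108 123 123 124 127 128 127 127 120 116 112 118 115 117 116 106  87  82 104 123 127 130 125 140 193 238 247 247 246 246
313 125 114 118 121 121 113 109 122 126 125 124 127 125 126 125 125 123 1
[... 558 characters left out ...]
 124 135 149 159 156 156 154 158 157 154 147 142 134 128 126 124 120 122 143 185 214 219 201 157 148 207 244
318 128 125 123 126 125 124 124 120 117 115 123 132 140 143 150 153 156 152 154 152 152 144 136 126 117 121 143 183 214 226 222 213 187 154 183 237
319 140 131 127 124 125 123 123 119 114 111 114 116 121 125 133 137 136 137 139 144 140 135 129 121 122 144 184 216 225 225 223 221 213 179 169 227
320 153 146 141 132 126 125 123 122 116 110 110 113 114 120 121 122 123 122 125 124 127 123 118 127 153 185 215 227 226 224 222 221 217 191 157 212
321 159 158 151 142 138 129 127 125 120 115 108 107 112 113 114 116 116 117 122 120 120 116 118 151 194 217 227 226 226 223 223 218 213 191 149 197
```

View pics/c5.png

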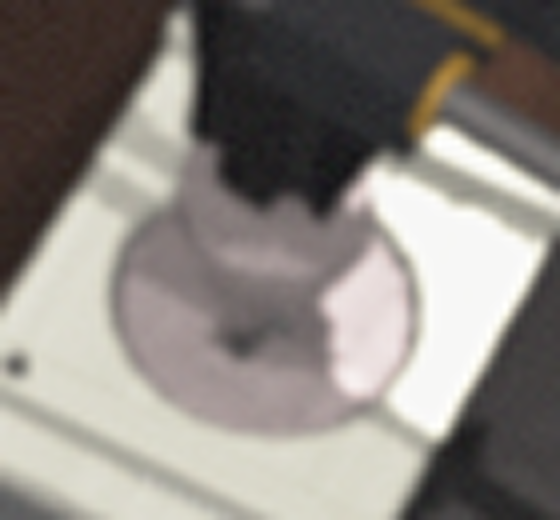

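The collar centre (399.6 px) lines up with the hub axis (about 399.6 px) in the scene view. Lowering now.

Call:
{"op": "jog_arm", "data": {"moves": [0, 0, 0.01, 0, 0, 0, -1, 0, 0, 0.02, 0, 0, 0, -1, 0, 0, 0.03, 0, 0, 0, -1, 0, 0, 0.038, 0, 0, 0, -1, 0, 0, 0.046, 0, 0, 0, -1, 0, 0, 0.054, 0, 0, 0, -1, 0, 0, 0.054, 0, 0, 0, -1, 0, 0, 0.054, 0, 0, 0, -1], "newtons": 40}}

```text
time: 12.95
position: [0.5061, 0.1289, 0.0954]
tool_rot: [3.141, -0.022, 0.0]
ft_force: [0.3, 0.3, -0.8]
grip_width: 0.129
grip_force: 40.0
```

Call:
{"op": "jog_arm", "data": {"moves": [0, 0, 0.01, 0, 0, 0, -1, 0, 0, 0.02, 0, 0, 0, -1, 0, 0, 0.028, 0, 0, 0, -1, 0, 0, 0.034, 0, 0, 0, -1, 0, 0, 0.04, 0, 0, 0, -1, 0, 0, 0.045, 0, 0, 0, -1, 0, 0, 0.048, 0, 0, 0, -1, 0, 0, 0.048, 0, 0, 0, -1]}}

```text
time: 13.95
position: [0.5062, 0.129, 0.0815]
tool_rot: [3.141, -0.022, 0.001]
ft_force: [-2.2, -0.8, 5.1]
grip_width: 0.135
grip_force: 40.0
```

```bash
python3 -c "
from h import *
st()"
```

```text
t 13.95 pos [0.5062 0.129  0.0815] yaw -90.81 tilt [ 0. -0. -1.] F [-2.19 -0.82  5.11] grip 0.13461572289303858 39.99810577999597
```

Call:
{"op": "jog_arm", "data": {"moves": [0, 0, 0.003, 0, 0, 0, -1, 0, 0, 0.006, 0, 0, 0, -1, 0, 0, 0.009, 0, 0, 0, -1, 0, 0, 0.012, 0, 0, 0, -1, 0, 0, 0.012, 0, 0, 0, -1, 0, 0, 0.012, 0, 0, 0, -1, 0, 0, 0.012, 0, 0, 0, -1, 0, 0, 0.012, 0, 0, 0, -1]}}

```text
time: 14.95
position: [0.5063, 0.129, 0.0807]
tool_rot: [3.139, -0.022, 0.001]
ft_force: [-9.5, -2.3, 26.6]
grip_width: 0.134
grip_force: 40.0
```

```bash
python3 -c "
from h import *
st()"
```

```text
t 14.95 pos [0.5063 0.129  0.0807] yaw -90.82 tilt [ 0.    -0.002 -1.   ] F [-9.51 -2.31 26.62] grip 0.13420433591498956 40.003826653410215
```

Call:
{"op": "jog_arm", "data": {"moves": [-0.001, 0, 0, 0, 0, 0, -1, -0.002, 0.001, 0, 0, 0, 0, -1, -0.003, 0.001, 0, 0, 0, 0, -1, -0.003, 0.001, 0, 0, 0, 0, -1, -0.003, 0.001, 0, 0, 0, 0, -1, -0.003, 0.001, 0, 0, 0, 0, -1, -0.003, 0.001, 0, 0, 0, 0, -1, -0.003, 0.001, 0, 0, 0, 0, -1]}}

```text
time: 15.95
position: [0.5063, 0.129, 0.0807]
tool_rot: [3.14, -0.023, 0.004]
ft_force: [-8.1, -2.4, 24.9]
grip_width: 0.134
grip_force: 40.0
```

Run:
```python
from h import *
st();s=ctrl.get_image('scene')
cv2.imwrite('pics/c6.png',cv2.resize(s['pixels'][285:350,365:435,::-1],None,fx=8,fy=8,interpolation=cv2.INTER_CUBIC))
```

```text
t 15.95 pos [0.5063 0.129  0.0807] yaw -90.82 tilt [ 0.002 -0.001 -1.   ] F [-8.08 -2.37 24.85] grip 0.13373147900083004 40.00137802839163
```

View pics/c6.png

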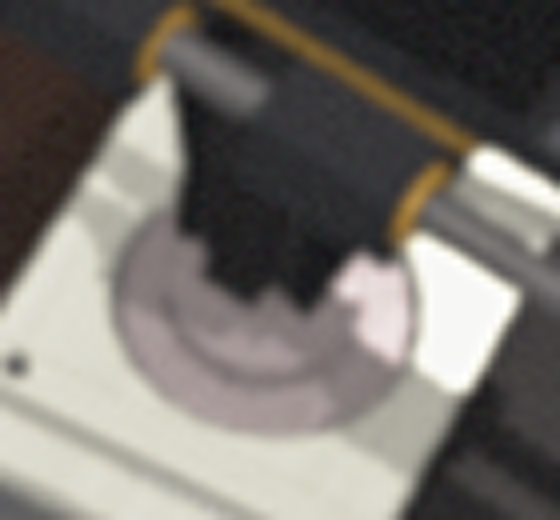

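Run:
```python
from h import *
s=ctrl.get_image('scene');g=s['pixels'].mean(2)
for r in range(324,344): print(r,' '.join('%3d'%v for v in g[r,392:404]))
a=np.linspace(0,6.28,300)
for z,rr in((.058,.018),(.0595,.018),(.062,.018),(.058,.027),(.0661,.018)):
    for c in((.5068,.129),(.5075,.129)):
        P=np.array([proj(s,(c[0]+rr*np.cos(t),c[1]+rr*np.sin(t),z)) for t in a]);print(z,rr,c,P.min(0).round(1),P.max(0).round(1))
```

```text
324 128 128 124 122 117 120 120 120 121 112  97  94
325 127 127 131 132 128 127 126 123 125 124 117 116
326 132 135 147 141 134 132 132 131 127 123 124 124
327 149 149 157 153 144 140 146 143 134 126 123 125
328 156 159 159 156 154 154 157 157 146 134 130 125
329 141 151 155 156 156 158 159 157 154 150 140 128
330 126 133 141 149 153 153 153 153 154 148 136 125
331 124 119 126 132 133 136 137 135 136 132 123 117
332 138 124 123 124 124 125 124 125 126 125 125 128
333 151 146 140 137 134 135 132 133 138 141 144 146
334 157 156 156 152 148 150 151 152 152 155 153 154
335 161 157 156 157 154 155 157 157 156 155 154 156
336 161 159 157 158 159 157 156 156 153 152 151 156
337 164 162 160 158 157 156 156 156 153 152 152 158
338 184 171 164 164 161 158 157 160 160 157 160 158
339 208 200 196 193 189 182 177 178 177 177 182 184
340 213 213 212 215 211 209 204 204 203 206 206 207
341 214 213 212 214 215 215 214 215 216 215 216 212
342 213 214 212 211 211 214 215 217 218 217 213 213
343 213 212 213 213 213 211 212 213 214 214 214 212
0.058 0.018 (0.5068, 0.129) [385.5 311.6] [410.3 332.9]
0.058 0.018 (0.5075, 0.129) [385.2 311.9] [410.1 333.3]
0.0595 0.018 (0.5068, 0.129) [385.6 311. ] [410.4 332.4]
0.0595 0.018 (0.5075, 0.129) [385.3 311.4] [410.2 332.7]
0.062 0.018 (0.5068, 0.129) [385.7 310.1] [410.6 331.5]
0.062 0.018 (0.5075, 0.129) [385.4 310.4] [410.3 331.8]
0.058 0.027 (0.5068, 0.129) [379.3 306.4] [416.6 338.4]
0.058 0.027 (0.5075, 0.129) [379.  306.7] [416.3 338.8]
0.0661 0.018 (0.5068, 0.129) [385.9 308.6] [410.9 330. ]
0.0661 0.018 (0.5075, 0.129) [385.6 308.9] [410.6 330.4]
```

```bash
python3 -c "
from bench import ctrl
print(ctrl.close_job())"
```

```text
the job is handed in; nothing more can be done
None
```

I slid the dust cover fully open and seated the splined key in the socket, pressed against its stop with about 25 N while the gripper holds it at 40 N; the job is handed in, but its verdict was not returned, and I did not re-measure the other two tools at the end.

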